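Sort the newly arrived specimen containers into their trays

TASK

Four specimen containers have just arrived and stand on the bench in front of the trays: a wide urine pot, two slim universal bottles and a small biopsy pot. Sort them: stand each one upright on the floor of the tray that already holds a container of its own kind. Set them down gently, do not drop any, and leave the containers that are already in the trays standing where they are.

Things in the scene. Friction and masses are not known exactly. Their poses are not given: they have to be found in the camera images.
- urine_new_mid (a point): one of the four newly arrived containers, standing loose on the bench between the robot and the trays: a wide screw-capped urine pot: body 54 mm across, cap 61 mm across and 14 mm high, 72 mm tall in all, 60 to 150 g, pale plastic with a paper label and a white cap. The point is its centre, half-way up on its axis (z axis up along it); round, so its yaw means nothing.
- universal_new1_mid (a point): one of the four newly arrived containers, standing loose on the bench between the robot and the trays: a slim screw-capped universal bottle: body 27 mm across, cap 30 mm across and 16 mm high, 90 mm tall in all, 25 to 49 g, pale plastic with a paper label and a white cap. The point is its centre, half-way up on its axis (z axis up along it); round, so its yaw means nothing.
- universal_new2_mid (a point): one of the four newly arrived containers, standing loose on the bench between the robot and the trays: a slim screw-capped universal bottle: body 27 mm across, cap 30 mm across and 16 mm high, 90 mm tall in all, 25 to 49 g, pale plastic with a paper label and a white cap. The point is its centre, half-way up on its axis (z axis up along it); round, so its yaw means nothing.
- biopsy_new_mid (a point): one of the four newly arrived containers, standing loose on the bench between the robot and the trays: a small squat screw-capped biopsy pot: body 39 mm across, cap 43 mm across and 12 mm high, 48 mm tall in all, 35 to 70 g, pale plastic with a paper label and a white cap. The point is its centre, half-way up on its axis (z axis up along it); round, so its yaw means nothing.
- urine_tray: the tray for containers of the urine kind: it already holds one of them. The three trays look alike: grey, shallow, open, fixed to the bench, 150 mm along its own x by 210 mm along its own y outside, 142 by 202 mm inside, floor 4 mm thick, top of the rim about 28 mm above the bench; a 10 mm lip sticks out from the middle of each short end. Origin: centre of its underside, on the bench.
- universal_tray: the tray for containers of the universal kind: it already holds one of them. The three trays look alike: grey, shallow, open, fixed to the bench, 150 mm along its own x by 210 mm along its own y outside, 142 by 202 mm inside, floor 4 mm thick, top of the rim about 28 mm above the bench; a 10 mm lip sticks out from the middle of each short end. Origin: centre of its underside, on the bench.
- biopsy_tray: the tray for containers of the biopsy kind: it already holds one of them. The three trays look alike: grey, shallow, open, fixed to the bench, 150 mm along its own x by 210 mm along its own y outside, 142 by 202 mm inside, floor 4 mm thick, top of the rim about 28 mm above the bench; a 10 mm lip sticks out from the middle of each short end. Origin: centre of its underside, on the bench.
- urine_stored_mid (a point): the container already standing loose in the urine tray, towards one short end of it: the same wide screw-capped urine pot: body 54 mm across, cap 61 mm across and 14 mm high, 72 mm tall in all. To be left where it is. The point is its centre, half-way up (z axis up).
- universal_stored_mid (a point): the container already standing loose in the universal tray, towards one short end of it: the same slim screw-capped universal bottle: body 27 mm across, cap 30 mm across and 16 mm high, 90 mm tall in all. To be left where it is. The point is its centre, half-way up (z axis up).
- biopsy_stored_mid (a point): the container already standing loose in the biopsy tray, towards one short end of it: the same small squat screw-capped biopsy pot: body 39 mm across, cap 43 mm across and 12 mm high, 48 mm tall in all. To be left where it is. The point is its centre, half-way up (z axis up).
Things that resemble listed ones, but are neither listed nor needed, are in the scene too. Leave any brown look-alike of the part that bears urine_new_mid alone. Leave any red look-alike of the part that bears universal_stored_mid alone.

How it is judged (in metres and radians):
At the end, for the whole second after the job is handed in: All four new containers and the three stored ones stand upright (tilt under 0.1 rad), released and at rest on the floor (height within 4 mm) of the tray of their own kind, centres within 62 mm of the tray's centre along its x and 92 mm along its y (x of urine_new_mid in the frame of urine_tray between -0.062 and 0.062 m and y of urine_new_mid in the frame of urine_tray between -0.092 and 0.092 m and z of urine_new_mid in the frame of urine_tray between 0.036 and 0.044 m and angle between each of urine_new_mid, universal_new1_mid, universal_new2_mid, biopsy_new_mid, urine_stored_mid, universal_stored_mid, biopsy_stored_mid's own z axis and vertical below 0.1 rad and linear speed of each of urine_new, universal_new1, universal_new2, biopsy_new, urine_stored, universal_stored, biopsy_stored below 0.02 m/s and angular speed of each of urine_new, universal_new1, universal_new2, biopsy_new, urine_stored, universal_stored, biopsy_stored below 0.2 rad/s and x of universal_new1_mid in the frame of universal_tray between -0.062 and 0.062 m and y of universal_new1_mid in the frame of universal_tray between -0.092 and 0.092 m and z of universal_new1_mid in the frame of universal_tray between 0.045 and 0.053 m and x of universal_new2_mid in the frame of universal_tray between -0.062 and 0.062 m and y of universal_new2_mid in the frame of universal_tray between -0.092 and 0.092 m and z of universal_new2_mid in the frame of universal_tray between 0.045 and 0.053 m and x of biopsy_new_mid in the frame of biopsy_tray between -0.062 and 0.062 m and y of biopsy_new_mid in the frame of biopsy_tray between -0.092 and 0.092 m and z of biopsy_new_mid in the frame of biopsy_tray between 0.024 and 0.032 m and x of urine_stored_mid in the frame of urine_tray between -0.062 and 0.062 m and y of urine_stored_mid in the frame of urine_tray between -0.092 and 0.092 m and z of urine_stored_mid in the frame of urine_tray between 0.036 and 0.044 m and x of universal_stored_mid in the frame of universal_tray between -0.062 and 0.062 m and y of universal_stored_mid in the frame of universal_tray between -0.092 and 0.092 m and z of universal_stored_mid in the frame of universal_tray between 0.045 and 0.053 m and x of biopsy_stored_mid in the frame of biopsy_tray between -0.062 and 0.062 m and y of biopsy_stored_mid in the frame of biopsy_tray between -0.092 and 0.092 m and z of biopsy_stored_mid in the frame of biopsy_tray between 0.024 and 0.032 m); the robot touches nothing.
It fails at once if a container that was already in a tray is shifted by more than 20 mm or tipped by more than 0.3 rad (distance of any of urine_stored_mid, universal_stored_mid, biopsy_stored_mid from where it was at the start of the episode above 0.02 m or angle between any of urine_stored_mid, universal_stored_mid, biopsy_stored_mid's own z axis and vertical above 0.3 rad).
It fails at once if a container is dropped from more than about 30 mm (falls out of the gripper's hold at over 0.75 m/s) ((linear speed of urine_new above 0.75 m/s and contact force between urine_new and the arm below 0.05 N and contact force between urine_new and the fingers below 0.05 N) or (linear speed of universal_new1 above 0.75 m/s and contact force between universal_new1 and the arm below 0.05 N and contact force between universal_new1 and the fingers below 0.05 N) or (linear speed of universal_new2 above 0.75 m/s and contact force between universal_new2 and the arm below 0.05 N and contact force between universal_new2 and the fingers below 0.05 N) or (linear speed of biopsy_new above 0.75 m/s and contact force between biopsy_new and the arm below 0.05 N and contact force between biopsy_new and the fingers below 0.05 N)).
It also fails if it takes over 106 s, if anything falls off the work surface, if the arm or the gripper's body presses on something with over 40 N, if the wrist force passes 120 N, or if a joint passes its speed limit or range.

ROBOT

A 7-joint arm with a two-finger parallel gripper is mounted at the origin on the work surface. World frame = base frame: x ahead of the robot, y to its left, z up, the work surface at z = 0. Lengths are in mm, angles in degrees, forces in N, time in s.
With the tool pointing down it reaches from about 425 to 925 mm from the base axis. Payload 6.8 kg.
Tool frame: the origin (TCP) lies on the centre line of the jaws, within the pads' length; the fingertips stand 8 mm ahead of it and the grasp point (between the pads) lies 11 mm behind it; z points along the fingers, y is the direction in which the jaws open and shut (so a half turn about z gives the same grasp; the last joint's range is limited). The gripper opens to 85 mm and grips with 20 to 120 N. Pads are 22 mm wide; open, the fingers measure 114 mm over their backs; the gripper's body (76 mm by 85 mm) begins 54 mm behind the grasp point. The pads swing forward as they close: fully open they stand 13 mm farther back than shut.
Start: joints at [-81.595, 27.33, 1.283, 89.118, -0.659, 63.558, -4.761], TCP at [170.13, 653.225, 239.308] pointing down, gripper open.
Joint ranges: [-169.35, 169.35], [-19.33, 120.38], [-80.79, 83.38], [13.8, 139.57], [-78.32, 258.32], [9.67, 109.79], [-169.56, 169.56]. Speed limits (degrees/s): [136.94, 136.94, 180, 180, 180, 180, 180].

INTERFACE

Orientations are given as [roll, pitch, yaw] about the fixed x, y, z axes, in that order (R = Rz(yaw) Ry(pitch) Rx(roll)).
In Python, from workcell import robot gives the robot as it stands.
- The arm moves only by the tool step_arm, never from a script. Its arguments are lists of equal length, an entry for each row: "linear": the shift along the world's x, y, z in mm, a list of three; "turn": the turn, a rotation vector about the world's x, y, z in rad, a list of three; "jaw": the finger opening in mm, from 0 to 85.4. In form: {"linear": [[dx, dy, dz], ...], "turn": [[wx, wy, wz], ...], "jaw": [jaw, ...]}. A call has exactly 5 rows; each row shifts and turns the commanded pose from where the row before left it; what a row does not reach is not made up. A row lasts 1/12 s, in which the tool goes at most 41.7 mm and 7.16 degrees, less where a joint would pass 70% of its speed; a pose out of reach is approached as far as the arm can. A call with a gripper value outside its range is refused whole. The fingers move at their own pace and stop on an object; the grip force is fixed at half the most. Time passes only in rows, so rows that do not move let the fingers close, or fill a call up. It gives the time, the measured TCP pose, the force and the opening at its end, in the units of the state.
- robot.get_obs(): the state, without advancing time (a new reading comes with each control period).
- robot.camera(name): name is "scene" or "top" or "wrist"; returns a dict with "image" (400x640x3 uint8, blue, green, red), "mtx" (3x3 intrinsics, pixels), "position" and "orientation" of the camera in the world; the wrist camera has in their place "tool_from_camera" (4x4, takes a point from camera to tool coordinates, whose origin is the TCP and whose axes are the flange's). Camera axes: x right, y down, z forward; pixel columns grow to the right and rows downward; lengths in mm; the calibration is good to about 2 mm. A picture is of the moment at which its call begins: read the wrist's pose just before it. There is no depth.
- robot.finish_job(): hands the job in, once; it reports no verdict.
The state is a dict: "time_s": time; "joint_positions": joint angles; "joint_velocities": joint speeds; "effort": joint torques, N m; "ee_pos": TCP position; "ee_rot": TCP orientation; "ft_force": force on the tool from outside, world axes, zero at the start; "ft_torque": the same for the moment, N m; "opening": finger opening in mm.
Only numpy, scipy, OpenCV 4.12 (cv2) and the standard library are available. Lean on these libraries where they do the work, as an engineer would, in place of code of your own. Each camera call takes 0.05 s, during which the arm holds its last target. There are 200 camera calls.

## Working session

There is one attempt and no reset: what is moved stays moved. The work goes in short steps, Python scripts to look and compute and a tool call to move; the robot and the scene stay as the last step left them, time stands still between calls to the robot, and variables do not carry over. Pictures are saved under pics/ and viewed, about 12 in all and at most 16, crops included, and the job is handed in when it is done.

Besides the shell and the picture viewer there is one more tool, called as a command line: name --argument value ..., lists and objects as JSON in quotes. step_arm: Moves the arm, as the interface text tells. Its arguments: {"type":"object","properties":{"linear":{"type":"array"},"turn":{"type":"array"},"jaw":{"type":"array"}},"required":["linear","turn","jaw"]}

```bash
mkdir -p pics; ls; python3 - <<'E'
from workcell import robot
import cv2,numpy as np,pickle
o=robot.get_obs();print({k:np.round(v,2).tolist() for k,v in o.items() if k in('time_s','ee_pos','ee_rot','opening','ft_force')})
d={}
for n in('top','scene'):
    c=robot.camera(n);d[n]=c;cv2.imwrite(f'pics/{n}0.png',c['image']);print(n,c['mtx'],c['position'],c['orientation'])
pickle.dump(d,open('cam0.pkl','wb'))
E
```

```text
pics
{'time_s': 0.0, 'ee_pos': [169.98, 652.63, 238.34], 'ee_rot': [-179.9, 0.0, 165.4], 'ft_force': [-0.29, 0.67, -0.17], 'opening': 85.33}
top [[515.36927236   0.         316.1889061 ]
 [  0.         515.36927236 196.30881271]
 [  0.           0.           1.        ]] [ 200.43971661   26.23804154 1522.23288375] [-1.69501857e+02 -1.34111709e-01 -8.93922328e+01]
scene [[500.76774183   0.         321.52487962]
 [  0.         500.76774183 201.74579762]
 [  0.           0.           1.        ]] [1194.64193559  521.20673827  797.6037596 ] [-127.9342312    -0.43998497  125.81771129]
```

View pics/top0.png

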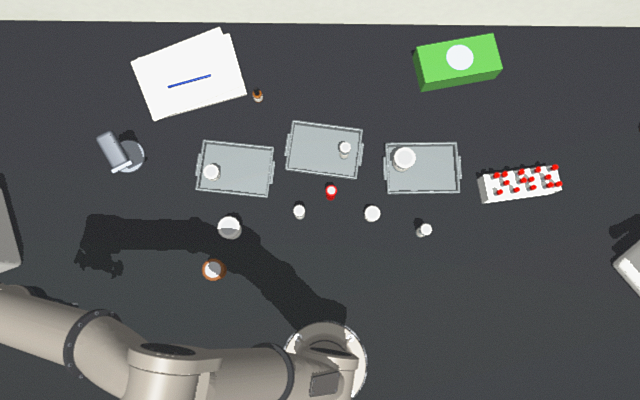

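View pics/scene0.png

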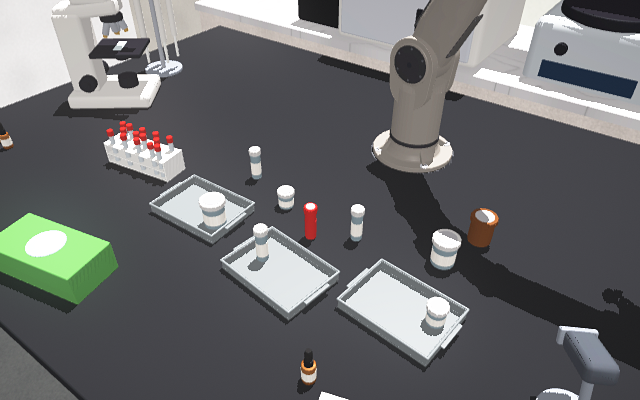

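Top view: the biopsy tray is on the left (stored pot at about 211,172), the universal tray in the middle (345,148) and the urine tray on the right (404,158). The new containers are the urine pot (229,227), universals (299,211) and (425,230), and the biopsy pot (372,213). The red bottle (331,190) and brown pot (213,270) are decoys.

```bash
cat > h.py <<'E'
import numpy as np,cv2
from scipy.spatial.transform import Rotation as R
def ray(c,uv,z):
    M=R.from_euler('xyz',c['orientation'],degrees=True).as_matrix()
    d=M@np.linalg.solve(c['mtx'],[uv[0],uv[1],1.]);p=np.array(c['position'],float)
    return p+d*(z-p[2])/d[2]
def proj(c,P):
    M=R.from_euler('xyz',c['orientation'],degrees=True).as_matrix()
    q=c['mtx']@(M.T@(np.array(P,float)-c['position']));return q[:2]/q[2]
E
python3 - <<'E'
import pickle
from h import *
d=pickle.load(open('cam0.pkl','rb'));c=d['top'];s=d['scene']
im=c['image'];hsv=cv2.cvtColor(im,cv2.COLOR_BGR2HSV)
g=cv2.cvtColor(im,cv2.COLOR_BGR2GRAY)
seeds={'urine_new':(229,225,72,61),'uni1':(299,210,90,30),'uni2':(426,229,90,30),'biop_new':(372,212,48,43),'urine_st':(404,157,76,61),'uni_st':(345,147,94,30),'biop_st':(211,171,52,43),'red':(331,190,90,30),'brown':(213,270,72,61)}
for n,(u,v,z,D) in seeds.items():
    r=24;p=g[v-r:v+r,u-r:u+r]
    m=(p>(190)).astype(np.uint8) if n not in('red','brown') else (hsv[v-r:v+r,u-r:u+r,1]>150).astype(np.uint8)
    k,l,st,ce=cv2.connectedComponentsWithStats(m)
    i=1+np.argmax(st[1:,4]) if k>1 else 0
    x,y,w,h,a=st[i]; rp=515/(1522-z)*D/2
    # cap top: top-aligned disc of expected radius in bbox
    uv=(u-r+x+w/2-.5,v-r+y+rp-.5)
    P=ray(c,uv,z); print(n,st[i],'exp dia',round(2*rp,1),'uv',np.round(uv,1),'P',np.round(P[:2]),'dist',round(np.hypot(*P[:2])),'scene px',np.round(proj(s,P)))
m=cv2.inRange(hsv,(80,5,90),(125,70,185))
m=cv2.morphologyEx(m,cv2.MORPH_CLOSE,np.ones((3,3)))
for q in cv2.findContours(m,0,2)[0]:
    if 2000<cv2.contourArea(q)<9000 :
        b=cv2.boxPoints(cv2.minAreaRect(q));W=np.array([ray(c,p,28)[:2] for p in b])
        print('tray',np.round(W.mean(0)),'sides',np.round([np.linalg.norm(W[1]-W[0]),np.linalg.norm(W[2]-W[1])]),'angs',np.round([np.degrees(np.arctan2(*(W[i+1]-W[i])[::-1])) for i in(0,1)],1))
a=cv2.resize(im[110:290,180:460],None,fx=2.8,fy=2.8,interpolation=cv2.INTER_CUBIC);cv2.imwrite('pics/crop.png',a)
E
```

```text
urine_new [ 13  16  22  13 208] exp dia 21.7 uv [228.5 227.3] P [377. 273.] dist 466 scene px [447. 237.]
uni1 [ 19  19  11  14 109] exp dia 10.8 uv [299.  209.9] P [426.  74.] dist 433 scene px [357. 208.]
uni2 [19 19 11 11 99] exp dia 10.8 uv [426.  228.9] P [ 377. -282.] dist 471 scene px [254. 149.]
biop_new [ 17  18  15  15 184] exp dia 15.0 uv [372. 213.] P [ 426. -136.] dist 448 scene px [286. 190.]
urine_st [ 14  14  23  24 396] exp dia 21.7 uv [405.  157.4] P [ 586. -230.] dist 630 scene px [212. 199.]
uni_st [ 19  18  12  12 102] exp dia 10.8 uv [345.5 145.9] P [613. -57.] dist 616 scene px [259. 228.]
biop_st [ 14  17  18  23 223] exp dia 15.1 uv [209.5 171. ] P [545. 339.] dist 641 scene px [440. 306.]
red [18 19 12 16 75] exp dia 10.8 uv [330.5 189.9] P [485. -15.] dist 485 scene px [311. 207.]
brown [14 15 23 19 61] exp dia 21.7 uv [214.  271.3] P [254. 308.] dist 399 scene px [484. 214.]
tray [ 569. -289.] sides [236. 160.] angs [-88.3 178.6]
tray [560. 270.] sides [160. 237.] angs [ -2.8 -95.6]
tray [622.   5.] sides [161. 237.] angs [ -6.1 -97.3]
```

View pics/crop.png

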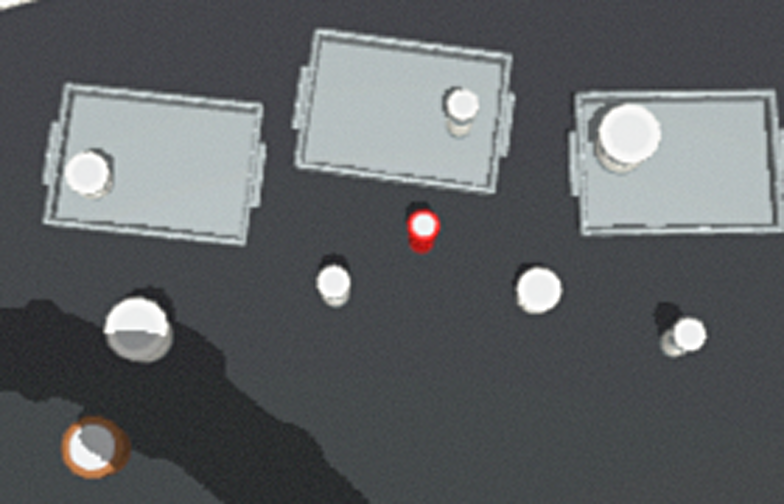

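The crop confirms the top-view layout. Reprojecting the measured points lands on the matching containers in the scene view. I'll go to the urine pot first, with the jaws along world y (yaw 180).

step_arm --linear '[[17, -31, 0], [17, -32, 0], [17, -32, 0], [17, -32, 0], [17, -32, 0]]' --turn '[[0, 0, 0.085], [0, 0, 0.085], [0, 0, 0.085], [0, 0, 0], [0, 0, 0]]' --jaw '[85, 85, 85, 85, 85]'

```text
time_s: 0.52
ee_pos: [255.7, 492.3, 238.9]
ee_rot: [-180.0, -0.0, -180.0]
ft_force: [0.7, 0.8, 0.5]
opening: 85.4
```

step_arm --linear '[[17, -32, 0], [17, -32, 0], [17, -32, 0], [17, -32, 0], [17, -32, 0]]' --turn '[[0, 0, 0], [0, 0, 0], [0, 0, 0], [0, 0, 0], [0, 0, 0]]' --jaw '[85, 85, 85, 85, 85]'

```text
time_s: 0.93
ee_pos: [340.5, 332.3, 239.1]
ee_rot: [-180.0, -0.0, -180.0]
ft_force: [0.3, -0.8, -0.0]
opening: 85.1
```

step_arm --linear '[[17, -32, 0], [20, -29, 0], [0, 0, 0], [0, 0, 0], [0, 0, 0]]' --turn '[[0, 0, 0], [0, 0, 0], [0, 0, 0], [0, 0, 0], [0, 0, 0]]' --jaw '[85, 85, 85, 85, 85]'

```text
time_s: 1.35
ee_pos: [376.8, 273.6, 239.2]
ee_rot: [180.0, -0.0, -180.0]
ft_force: [-0.4, 0.7, -0.5]
opening: 84.7
```

```bash
cat > w.py <<'E'
import sys
from h import *
from workcell import robot
def wrist(name):
    o=robot.get_obs();c=robot.camera('wrist');T=np.array(c['tool_from_camera'])
    M=R.from_euler('xyz',o['ee_rot'],degrees=True).as_matrix()
    cc=dict(mtx=c['mtx'],position=M@T[:3,3]+o['ee_pos'],orientation=R.from_matrix(M@T[:3,:3]).as_euler('xyz',degrees=True),image=c['image'])
    cv2.imwrite(f'pics/{name}.png',c['image']);print(np.round(o['ee_pos'],1),np.round(o['ee_rot'],1),'t',o['time_s'],'cam',np.round(cc['position']));return cc
E
python3 - <<'E'
from w import *
import pickle
c=wrist('w1');pickle.dump(c,open('w1.pkl','wb'));print(proj(c,[377,273,72]),proj(c,[426,74,90]))
E
```

```text
[376.8 273.6 239.2] [ 180.   -0. -180.] t 1.35 cam [310. 273. 374.]
[319.23134577 174.03018771] [ 91.08958747 233.45079471]
```

View pics/w1.png

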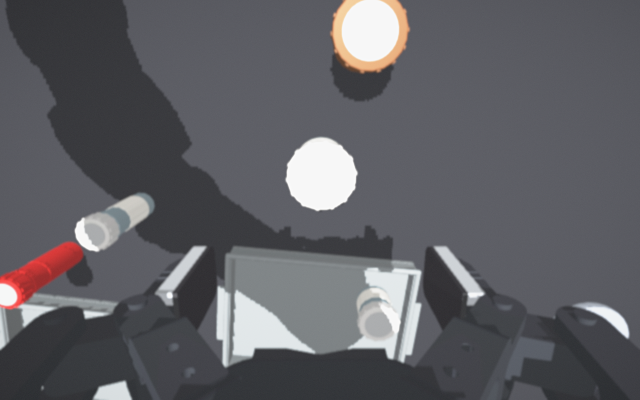

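The wrist view shows the urine cap at (322,174), predicted (319,174), so it sits 2 mm towards +y. I'll correct for that, descend and grip the cap.

step_arm --linear '[[0, 2, -40], [0, 0, -40], [0, 0, -40], [0, 0, -40], [0, 0, -29]]' --turn '[[0, 0, 0], [0, 0, 0], [0, 0, 0], [0, 0, 0], [0, 0, 0]]' --jaw '[85, 85, 85, 85, 85]'

```text
time_s: 1.82
ee_pos: [375.1, 276.0, 47.4]
ee_rot: [-179.9, -0.1, -179.8]
ft_force: [0.3, -0.2, -0.1]
opening: 84.8
```

step_arm --linear '[[0, 0, 0], [0, 0, 0], [0, 0, 0], [0, 0, 0], [0, 0, 0]]' --turn '[[0, 0, 0], [0, 0, 0], [0, 0, 0], [0, 0, 0], [0, 0, 0]]' --jaw '[75, 65, 58, 55, 55]'

```text
time_s: 2.23
ee_pos: [378.1, 276.5, 52.2]
ee_rot: [179.8, 0.2, -180.0]
ft_force: [-0.3, 0.6, -1.1]
opening: 59.0
```

step_arm --linear '[[0, 0, 0], [0, 0, 0], [0, 0, 0], [0, 0, 5], [0, 0, 5]]' --turn '[[0, 0, 0], [0, 0, 0], [0, 0, 0], [0, 0, 0], [0, 0, 0]]' --jaw '[50, 50, 50, 50, 50]'

```text
time_s: 2.65
ee_pos: [377.0, 275.0, 60.6]
ee_rot: [-180.0, -0.0, -180.0]
ft_force: [-0.1, -0.5, -0.8]
opening: 59.4
```

```bash
python3 - <<'E'
from w import *
import pickle
c=wrist('w2')
w=pickle.load(open('w1.pkl','rb'))
print(ray(w,(97,232),90), ray(w,(322,174),72))
E
```

```text
[377.  275.   60.6] [-180.   -0. -180.] t 2.65 cam [310. 275. 196.]
[424.64401627  79.38717096  90.        ] [376.97293852 275.44817807  72.        ]
```

View pics/w2.png

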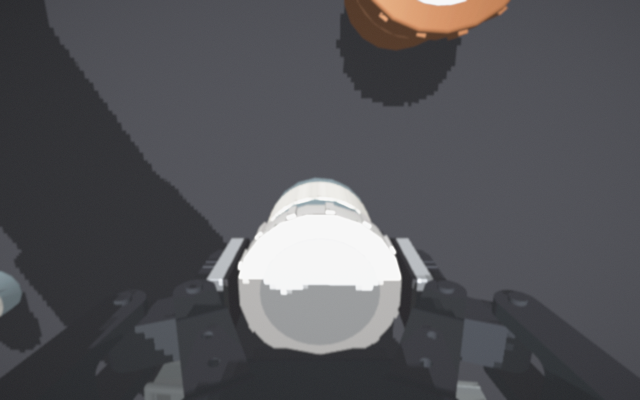

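The pot is held and square, opening 59 mm. Next I lift and carry it to the far side of the urine tray, about (567,-340).

step_arm --linear '[[0, 0, 35], [0, 0, 35], [5, -15, 35], [12, -35, 5], [12, -38, 0]]' --turn '[[0, 0, 0], [0, 0, 0], [0, 0, 0], [0, 0, 0], [0, 0, 0]]' --jaw '[50, 50, 50, 50, 50]'

```text
time_s: 3.12
ee_pos: [408.0, 189.0, 173.5]
ee_rot: [179.7, 0.3, -179.7]
ft_force: [0.7, -0.2, -2.3]
opening: 59.3
```

step_arm --linear '[[12, -38, 0], [12, -38, 0], [12, -38, 0], [12, -38, 0], [12, -38, 0]]' --turn '[[0, 0, 0], [0, 0, 0], [0, 0, 0], [0, 0, 0], [0, 0, 0]]' --jaw '[50, 50, 50, 50, 50]'

```text
time_s: 3.53
ee_pos: [466.2, -4.7, 170.7]
ee_rot: [180.0, 0.0, -180.0]
ft_force: [0.2, 0.5, -0.4]
opening: 59.5
```

step_arm --linear '[[12, -38, 0], [12, -38, 0], [12, -38, 0], [12, -38, 0], [12, -38, 0]]' --turn '[[0, 0, 0], [0, 0, 0], [0, 0, 0], [0, 0, 0], [0, 0, 0]]' --jaw '[50, 50, 50, 50, 50]'

```text
time_s: 3.95
ee_pos: [526.2, -194.6, 170.5]
ee_rot: [180.0, 0.0, -180.0]
ft_force: [0.1, 0.4, -0.5]
opening: 58.9
```

step_arm --linear '[[12, -38, 0], [12, -38, 0], [12, -38, 0], [5, -33, 0], [0, 0, 0]]' --turn '[[0, 0, 0], [0, 0, 0], [0, 0, 0], [0, 0, 0], [0, 0, 0]]' --jaw '[50, 50, 50, 50, 50]'

```text
time_s: 4.37
ee_pos: [565.7, -348.5, 170.8]
ee_rot: [-179.7, 0.0, 179.6]
ft_force: [-1.0, -1.3, -0.6]
opening: 59.2
```

```bash
python3 - <<'E'
from w import *
from workcell import robot
c=wrist('w3')
for P in([586,-230,76],[569,-289,4],[569-75,-289-105,28],[569+75,-289-105,28],[494,-184,28]): print(P,proj(c,P))
E
```

```text
[ 565.7 -348.5  170.8] [-179.7    0.   179.6] t 4.3667 cam [ 498. -347.  306.]
[586, -230, 76] [491.04980402 223.60348883]
[569, -289, 4] [388.44868552 176.98347963]
[494, -394, 28] [260.77193079  89.17427058]
[644, -394, 28] [269.8569106  267.24148432]
[494, -184, 28] [537.42798691  86.79394749]
```

View pics/w3.png

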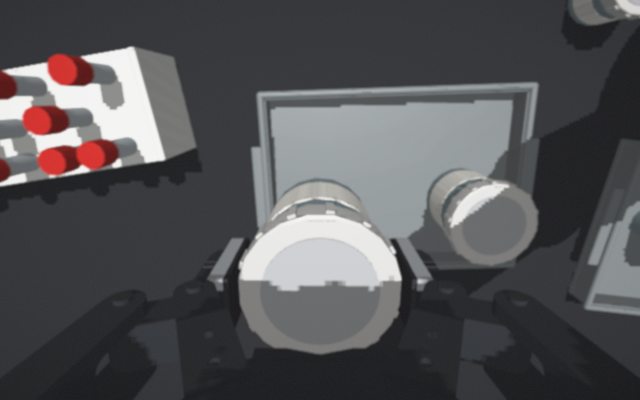

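The tray corners and the stored pot appear where predicted. I lower the pot to about 1 mm above the tray floor, then open gently.

step_arm --linear '[[0, 2, -30], [0, 0, -35], [0, 0, -30], [0, 0, -15], [0, 0, -5]]' --turn '[[0, 0, 0], [0, 0, 0], [0, 0, 0], [0, 0, 0], [0, 0, 0]]' --jaw '[50, 50, 50, 50, 50]'

```text
time_s: 4.83
ee_pos: [565.7, -334.8, 53.3]
ee_rot: [179.8, -0.3, -179.9]
ft_force: [-10.5, 9.0, 30.3]
opening: 59.5
```

step_arm --linear '[[0, 0, -1], [0, 0, 0], [0, 0, 0], [0, 0, 0], [0, 0, 0]]' --turn '[[0, 0, 0], [0, 0, 0], [0, 0, 0], [0, 0, 0], [0, 0, 0]]' --jaw '[50, 50, 60, 64, 70]'

```text
time_s: 5.25
ee_pos: [567.6, -337.7, 55.0]
ee_rot: [-180.0, 0.1, -180.0]
ft_force: [0.3, 0.6, 0.2]
opening: 70.1
```

step_arm --linear '[[0, 0, 0], [0, 0, 0], [0, 0, 20], [0, 0, 35], [0, 0, 40]]' --turn '[[0, 0, 0], [0, 0, 0], [0, 0, 0], [0, 0, 0], [0, 0, 0]]' --jaw '[76, 80, 80, 80, 80]'

```text
time_s: 5.67
ee_pos: [565.7, -336.9, 148.4]
ee_rot: [179.9, -0.3, -180.0]
ft_force: [1.3, -0.5, 0.4]
opening: 80.1
```

```bash
python3 - <<'E'
from w import *
c=wrist('w4')
print(proj(c,[567,-345,76]))
E
```

```text
[ 565.7 -336.9  148.4] [ 179.9   -0.3 -180. ] t 5.6667 cam [ 499. -337.  284.]
[306.89440991 209.34334056]
```

View pics/w4.png

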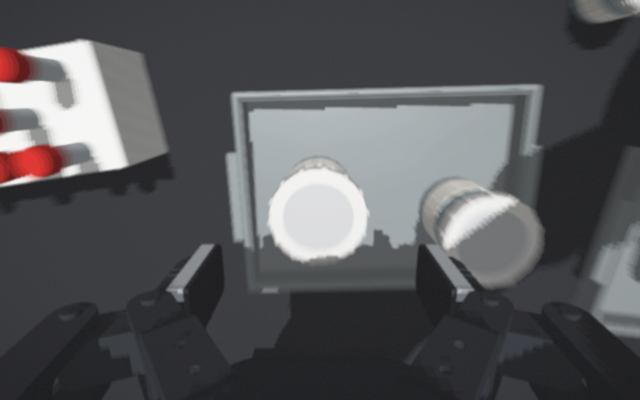

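The urine pot stands upright in its tray at y ≈ -338. The fast descent gave a 30 N touch, so later descents will be slower. Next is the universal near (377,-282).

step_arm --linear '[[0, 0, 35], [-20, 6, 35], [-35, 10, 0], [-35, 10, 0], [-35, 10, 0]]' --turn '[[0, 0, 0], [0, 0, 0], [0, 0, 0], [0, 0, 0], [0, 0, 0]]' --jaw '[85, 85, 85, 85, 85]'

```text
time_s: 6.13
ee_pos: [441.1, -301.6, 219.9]
ee_rot: [-180.0, 0.1, -180.0]
ft_force: [0.1, -0.2, 0.8]
opening: 84.9
```

step_arm --linear '[[-35, 10, 0], [-30, 10, 0], [0, 0, 0], [0, 0, 0], [0, 0, 0]]' --turn '[[0, 0, 0], [0, 0, 0], [0, 0, 0], [0, 0, 0], [0, 0, 0]]' --jaw '[85, 85, 85, 85, 85]'

```text
time_s: 6.55
ee_pos: [378.0, -282.0, 219.9]
ee_rot: [-180.0, 0.1, -180.0]
ft_force: [-0.6, -0.4, 0.1]
opening: 84.9
```

```bash
cat >> w.py <<'E'
def cap(c,P,D,thr=170):
    uv=proj(c,P);g=cv2.cvtColor(c['image'],cv2.COLOR_BGR2GRAY)
    rp=c['mtx'][0][0]*D/2/(c['position'][2]-P[2]);print('pred',uv.round(1),'r',rp.round(1))
    b=cv2.GaussianBlur(g,(5,5),0)
    h=cv2.HoughCircles(b,cv2.HOUGH_GRADIENT,1,30,param1=80,param2=8,minRadius=int(rp*.9),maxRadius=int(rp*1.12)+1)
    for q in sorted(h[0],key=lambda q:np.hypot(*(q[:2]-uv)))[:2]: print('circ',q,'P',ray(c,q[:2],P[2]).round(1))
    m=(g>thr).astype(np.uint8);k,l,st,ce=cv2.connectedComponentsWithStats(m)
    for i in range(1,k):
        if np.hypot(*(ce[i]-uv))<rp+10 and st[i,4]>100: print('comp',st[i],ce[i].round(1),'P',ray(c,ce[i],P[2]).round(1))
E
python3 - <<'E'
from w import *
c=wrist('w5');cap(c,[377,-282,90],30)
E
```

```text
[ 378.  -282.   219.9] [-1.8e+02  1.0e-01 -1.8e+02] t 6.55 cam [ 311. -282.  355.]
pred [320.1 182.5] r 19.8
circ [320.5 183.5  20.2] P [ 377.8 -281.7   90. ]
circ [379.5 211.5  22.4] P [ 400.9 -234.6   90. ]
comp [ 300  150   42   54 1629] [320.2 177.6] P [ 373.1 -281.9   90. ]
```

View pics/w5.png

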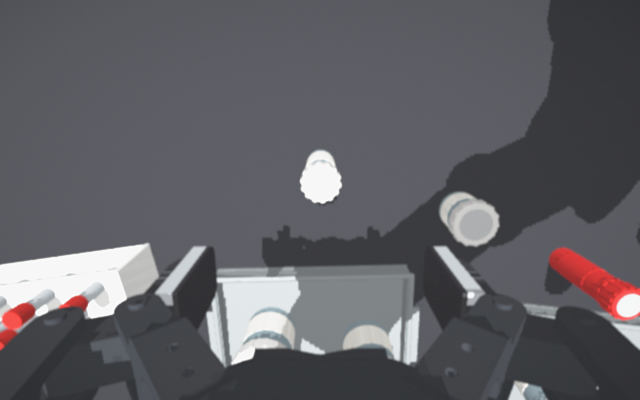

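The cap is centred under the tool at (320,183). I descend 152 mm and grip.

step_arm --linear '[[0, 0, -35], [0, 0, -40], [0, 0, -37], [0, 0, -25], [0, 0, -15]]' --turn '[[0, 0, 0], [0, 0, 0], [0, 0, 0], [0, 0, 0], [0, 0, 0]]' --jaw '[85, 85, 85, 70, 60]'

```text
time_s: 7.02
ee_pos: [376.9, -281.3, 64.0]
ee_rot: [179.9, -0.2, -179.9]
ft_force: [-0.1, -0.3, -0.0]
opening: 63.4
```

step_arm --linear '[[0, 0, 0], [0, 0, 0], [0, 0, 0], [0, 0, 0], [0, 0, 0]]' --turn '[[0, 0, 0], [0, 0, 0], [0, 0, 0], [0, 0, 0], [0, 0, 0]]' --jaw '[50, 42, 36, 33, 30]'

```text
time_s: 7.43
ee_pos: [378.2, -282.3, 68.4]
ee_rot: [-179.9, 0.1, -180.0]
ft_force: [0.6, 0.2, 0.8]
opening: 30.3
```

step_arm --linear '[[0, 0, 0], [0, 0, 0], [0, 0, 0], [0, 0, 0], [0, 0, 10]]' --turn '[[0, 0, 0], [0, 0, 0], [0, 0, 0], [0, 0, 0], [0, 0, 0]]' --jaw '[25, 22, 20, 20, 20]'

```text
time_s: 7.85
ee_pos: [377.0, -281.4, 77.4]
ee_rot: [180.0, -0.0, -180.0]
ft_force: [0.4, 0.4, -0.8]
opening: 28.5
```

Held at 28.5 mm. I carry it to the free end of the universal tray, target (635,64).

step_arm --linear '[[0, 0, 35], [0, 0, 40], [5, 7, 35], [20, 27, 0], [22, 29, 0]]' --turn '[[0, 0, 0], [0, 0, 0], [0, 0, 0], [0, 0, 0], [0, 0, 0]]' --jaw '[20, 20, 20, 20, 20]'

```text
time_s: 8.27
ee_pos: [425.2, -220.3, 191.1]
ee_rot: [-179.9, 0.4, 179.7]
ft_force: [1.3, -0.1, -1.2]
opening: 28.0
```

step_arm --linear '[[22, 30, 0], [22, 30, 0], [22, 30, 0], [22, 30, 0], [22, 30, 0]]' --turn '[[0, 0, 0], [0, 0, 0], [0, 0, 0], [0, 0, 0], [0, 0, 0]]' --jaw '[20, 20, 20, 20, 20]'

```text
time_s: 8.68
ee_pos: [534.9, -67.2, 188.7]
ee_rot: [180.0, 0.1, -180.0]
ft_force: [0.8, -1.7, -0.5]
opening: 27.9
```

step_arm --linear '[[22, 30, 0], [22, 30, 0], [22, 30, 0], [22, 30, 0], [13, 12, 0]]' --turn '[[0, 0, 0], [0, 0, 0], [0, 0, 0], [0, 0, 0], [0, 0, 0]]' --jaw '[20, 20, 20, 20, 20]'

```text
time_s: 9.1
ee_pos: [636.8, 69.6, 188.4]
ee_rot: [179.9, 0.1, -179.7]
ft_force: [0.3, 1.1, -0.2]
opening: 28.2
```

step_arm --linear '[[0, 0, 0], [0, 0, 0], [0, 0, 0], [0, 0, 0], [0, 0, 0]]' --turn '[[0, 0, 0], [0, 0, 0], [0, 0, 0], [0, 0, 0], [0, 0, 0]]' --jaw '[20, 20, 20, 20, 20]'

```text
time_s: 9.52
ee_pos: [634.6, 61.6, 187.8]
ee_rot: [-180.0, 0.0, 179.9]
ft_force: [-0.0, 1.1, -0.1]
opening: 28.1
```

```bash
python3 - <<'E'
from w import *
c=wrist('w6')
e=np.array([.127,.992]);n=np.array([.992,-.127])
for a,b in((-75,105),(75,105),(-75,-105)): print('corner',proj(c,[*(np.array([622,5])+a*n+b*e),28]).round())
print('stored',proj(c,[613,-57,94]).round())
E
```

```text
[634.6  61.6 187.8] [-180.     0.   179.9] t 9.5167 cam [567.  62. 323.]
corner [391.  86.]
corner [362. 255.]
corner [128.  52.]
stored [142. 166.]
```

View pics/w6.png

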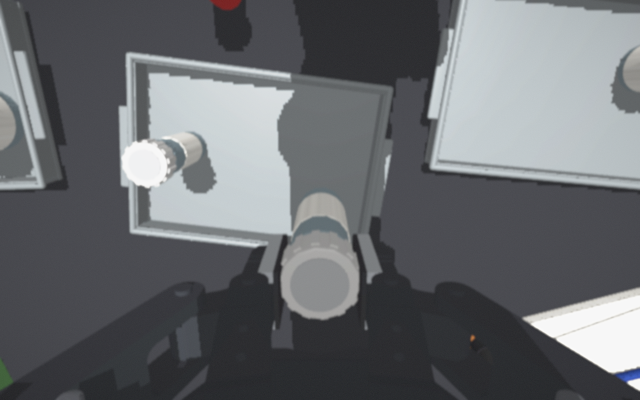

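The view agrees with the tray's predicted corners, and the stored bottle is at (147,163), well clear. I lower the bottle slowly.

step_arm --linear '[[0, 0, -25], [0, 0, -30], [0, 0, -25], [0, 0, -15], [0, 0, -8]]' --turn '[[0, 0, 0], [0, 0, 0], [0, 0, 0], [0, 0, 0], [0, 0, 0]]' --jaw '[20, 20, 20, 20, 20]'

```text
time_s: 9.98
ee_pos: [633.4, 62.4, 82.1]
ee_rot: [-180.0, -0.2, 180.0]
ft_force: [-1.0, 0.4, -0.6]
opening: 28.3
```

step_arm --linear '[[0, 0, -4], [0, 0, -3], [0, 0, -2], [0, 0, -2], [0, 0, -1]]' --turn '[[0, 0, 0], [0, 0, 0], [0, 0, 0], [0, 0, 0], [0, 0, 0]]' --jaw '[20, 20, 20, 20, 20]'

```text
time_s: 10.4
ee_pos: [635.7, 63.3, 73.0]
ee_rot: [180.0, 0.1, -180.0]
ft_force: [-0.9, 0.1, -0.2]
opening: 27.8
```

step_arm --linear '[[0, 0, 0], [0, 0, 0], [0, 0, 0], [0, 0, 0], [0, 0, 0]]' --turn '[[0, 0, 0], [0, 0, 0], [0, 0, 0], [0, 0, 0], [0, 0, 0]]' --jaw '[20, 20, 28, 31, 34]'

```text
time_s: 10.82
ee_pos: [635.2, 63.3, 72.5]
ee_rot: [180.0, 0.0, -180.0]
ft_force: [0.1, -0.1, 0.1]
opening: 33.9
```

step_arm --linear '[[0, 0, 0], [0, 0, 0], [0, 0, 0], [0, 0, 15], [0, 0, 35]]' --turn '[[0, 0, 0], [0, 0, 0], [0, 0, 0], [0, 0, 0], [0, 0, 0]]' --jaw '[38, 43, 48, 50, 50]'

```text
time_s: 11.23
ee_pos: [631.7, 63.0, 118.4]
ee_rot: [-179.9, -0.5, -180.0]
ft_force: [0.6, 0.6, -0.3]
opening: 50.2
```

step_arm --linear '[[0, 0, 40], [0, 0, 40], [0, 0, 25], [0, 0, 0], [0, 0, 0]]' --turn '[[0, 0, 0], [0, 0, 0], [0, 0, 0], [0, 0, 0], [0, 0, 0]]' --jaw '[50, 85, 85, 85, 85]'

```text
time_s: 11.65
ee_pos: [636.1, 63.3, 229.2]
ee_rot: [179.9, 0.2, -180.0]
ft_force: [-0.1, -0.3, -1.5]
opening: 85.0
```

```bash
python3 - <<'E'
from w import *
c=wrist('w7');cap(c,[635,62,94],30,140)
E
```

```text
[636.1  63.3 229.2] [ 179.9    0.2 -180. ] t 11.65 cam [568.  63. 364.]
pred [318.2 180.5] r 19.4
circ [320.5 178.5  19.1] P [633.4  63.8  94. ]
circ [299.5 110.5  21.4] P [580.8  48.   94. ]
comp [ 301  148   40   51 1469] [320.3 174.2] P [629.9  63.7  94. ]
```

View pics/w7.png

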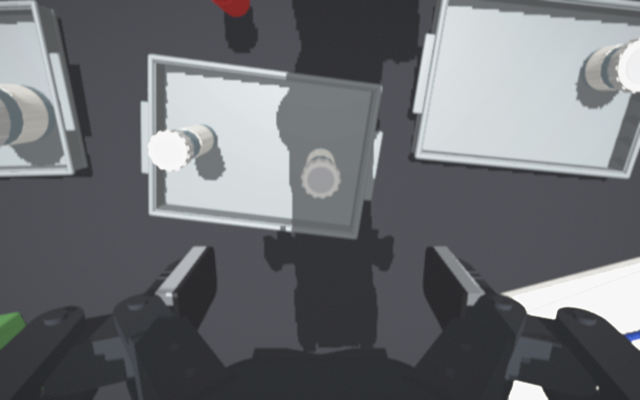

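The first universal stands at (633,64). Next is the second, near (425,79).

step_arm --linear '[[-30, 3, -8], [-35, 3, 0], [-35, 3, 0], [-35, 3, 0], [-35, 2, 0]]' --turn '[[0, 0, 0], [0, 0, 0], [0, 0, 0], [0, 0, 0], [0, 0, 0]]' --jaw '[85, 85, 85, 85, 85]'

```text
time_s: 12.12
ee_pos: [462.2, 77.1, 217.3]
ee_rot: [-179.9, -0.2, -180.0]
ft_force: [-0.0, -0.2, 0.1]
opening: 84.5
```

step_arm --linear '[[-30, 2, 0], [-10, 0, 0], [0, 0, 0], [0, 0, 0], [0, 0, 0]]' --turn '[[0, 0, 0], [0, 0, 0], [0, 0, 0], [0, 0, 0], [0, 0, 0]]' --jaw '[85, 85, 85, 85, 85]'

```text
time_s: 12.53
ee_pos: [426.2, 79.3, 219.1]
ee_rot: [-180.0, 0.0, -180.0]
ft_force: [0.0, 0.6, 0.0]
opening: 85.1
```

```bash
python3 - <<'E'
from w import *
c=wrist('w8');cap(c,[425,78,90],30)
E
```

```text
[426.2  79.3 219.1] [-180.    0. -180.] t 12.5333 cam [359.  79. 354.]
pred [318.4 182.7] r 19.9
circ [313.5 181.5  21.2] P [424.   74.2  90. ]
circ [232.5 242.5  17.4] P [475.3   7.8  90. ]
comp [ 296  153   40   51 1459] [315.5 179.2] P [422.2  75.8  90. ]
```

The cap's bounding box and centroid put the bottle at y ≈ 75.5, so I shift -4 mm in y as I descend.

step_arm --linear '[[-1, -4, -34], [0, 0, -40], [0, 0, -37], [0, 0, -25], [0, 0, -15]]' --turn '[[0, 0, 0], [0, 0, 0], [0, 0, 0], [0, 0, 0], [0, 0, 0]]' --jaw '[85, 85, 85, 70, 60]'

```text
time_s: 13.0
ee_pos: [423.6, 74.4, 65.1]
ee_rot: [-179.9, -0.2, 180.0]
ft_force: [-0.2, 0.4, 0.1]
opening: 63.4
```

step_arm --linear '[[0, 0, 0], [0, 0, 0], [0, 0, 0], [0, 0, 0], [0, 0, 0]]' --turn '[[0, 0, 0], [0, 0, 0], [0, 0, 0], [0, 0, 0], [0, 0, 0]]' --jaw '[50, 42, 36, 33, 30]'

```text
time_s: 13.42
ee_pos: [425.2, 75.5, 69.4]
ee_rot: [179.9, 0.1, -180.0]
ft_force: [0.4, -0.6, 0.3]
opening: 30.1
```

step_arm --linear '[[0, 0, 0], [0, 0, 0], [0, 0, 0], [0, 0, 0], [0, 0, 10]]' --turn '[[0, 0, 0], [0, 0, 0], [0, 0, 0], [0, 0, 0], [0, 0, 0]]' --jaw '[25, 22, 20, 20, 20]'

```text
time_s: 13.83
ee_pos: [423.9, 75.2, 78.4]
ee_rot: [180.0, -0.0, -180.0]
ft_force: [0.1, -0.5, -0.9]
opening: 28.4
```

Held at 28.4 mm. I carry it to (605,7), between the two standing universals.

step_arm --linear '[[0, 0, 35], [0, 0, 40], [5, -2, 35], [25, -10, 0], [30, -11, 0]]' --turn '[[0, 0, 0], [0, 0, 0], [0, 0, 0], [0, 0, 0], [0, 0, 0]]' --jaw '[20, 20, 20, 20, 20]'

```text
time_s: 14.25
ee_pos: [485.4, 53.4, 192.1]
ee_rot: [179.8, 0.4, -179.8]
ft_force: [-0.2, -0.3, -0.4]
opening: 28.3
```

step_arm --linear '[[30, -12, 0], [30, -11, 0], [30, -11, 0], [20, -7, 0], [10, -4, 0]]' --turn '[[0, 0, 0], [0, 0, 0], [0, 0, 0], [0, 0, 0], [0, 0, 0]]' --jaw '[20, 20, 20, 20, 20]'

```text
time_s: 14.67
ee_pos: [606.7, 6.0, 189.1]
ee_rot: [-180.0, 0.1, 179.9]
ft_force: [0.1, 0.2, 0.3]
opening: 28.4
```

step_arm --linear '[[0, 0, 0], [0, 0, 0], [0, 0, 0], [0, 0, 0], [0, 0, 0]]' --turn '[[0, 0, 0], [0, 0, 0], [0, 0, 0], [0, 0, 0], [0, 0, 0]]' --jaw '[20, 20, 20, 20, 20]'

```text
time_s: 15.08
ee_pos: [603.2, 8.0, 188.5]
ee_rot: [180.0, -0.0, -179.9]
ft_force: [0.3, -0.6, -0.2]
opening: 28.0
```

```bash
python3 - <<'E'
from w import *
c=wrist('w9')
E
```

```text
[603.2   8.  188.5] [ 180.    -0.  -179.9] t 15.0833 cam [536.   8. 324.]
```

View pics/w9.png

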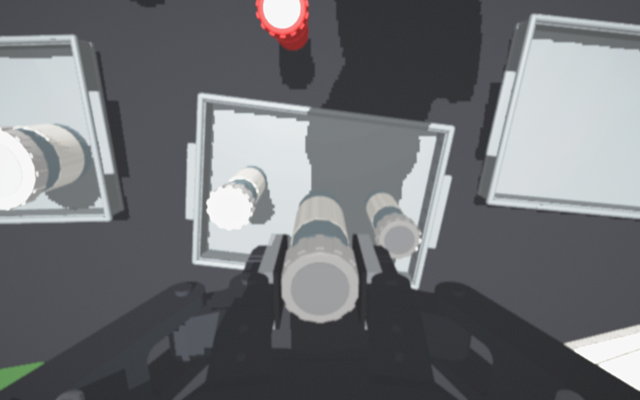

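There is clearance on both sides, with neighbours at about (230,208) and (400,238). I lower the bottle, opening only to 44 mm.

step_arm --linear '[[0, 0, -25], [0, 0, -30], [0, 0, -25], [0, 0, -15], [0, 0, -8]]' --turn '[[0, 0, 0], [0, 0, 0], [0, 0, 0], [0, 0, 0], [0, 0, 0]]' --jaw '[20, 20, 20, 20, 20]'

```text
time_s: 15.55
ee_pos: [602.3, 7.6, 83.1]
ee_rot: [-180.0, -0.2, -180.0]
ft_force: [-0.3, 0.5, -0.5]
opening: 28.2
```

step_arm --linear '[[0, 0, -4], [0, 0, -3], [0, 0, -2], [0, 0, -2], [0, 0, -1]]' --turn '[[0, 0, 0], [0, 0, 0], [0, 0, 0], [0, 0, 0], [0, 0, 0]]' --jaw '[20, 20, 20, 20, 20]'

```text
time_s: 15.97
ee_pos: [604.7, 7.3, 74.0]
ee_rot: [180.0, 0.1, -180.0]
ft_force: [0.4, -0.5, -0.7]
opening: 28.0
```

step_arm --linear '[[0, 0, 0], [0, 0, 0], [0, 0, 0], [0, 0, 0], [0, 0, 0]]' --turn '[[0, 0, 0], [0, 0, 0], [0, 0, 0], [0, 0, 0], [0, 0, 0]]' --jaw '[20, 20, 28, 31, 34]'

```text
time_s: 16.38
ee_pos: [604.2, 7.3, 73.5]
ee_rot: [180.0, 0.0, -180.0]
ft_force: [0.6, 0.8, 0.2]
opening: 34.1
```

step_arm --linear '[[0, 0, 0], [0, 0, 0], [0, 0, 0], [0, 0, 15], [0, 0, 35]]' --turn '[[0, 0, 0], [0, 0, 0], [0, 0, 0], [0, 0, 0], [0, 0, 0]]' --jaw '[38, 42, 44, 44, 44]'

```text
time_s: 16.8
ee_pos: [600.8, 7.3, 119.8]
ee_rot: [-179.9, -0.5, -180.0]
ft_force: [0.2, -0.2, -0.3]
opening: 44.4
```

step_arm --linear '[[0, 0, 40], [0, 0, 40], [0, 0, 20], [0, 0, 0], [0, 0, 0]]' --turn '[[0, 0, 0], [0, 0, 0], [0, 0, 0], [0, 0, 0], [0, 0, 0]]' --jaw '[44, 85, 85, 85, 85]'

```text
time_s: 17.22
ee_pos: [604.8, 7.3, 224.7]
ee_rot: [180.0, 0.2, -180.0]
ft_force: [-0.7, 0.2, 0.3]
opening: 84.8
```

```bash
python3 - <<'E'
from w import *
c=wrist('w10');cap(c,[604,8,94],30,140)
E
```

```text
[604.8   7.3 224.7] [ 180.     0.2 -180. ] t 17.2167 cam [537.   7. 359.]
pred [320.8 182.3] r 19.8
circ [319.5 183.5  18.8] P [605.   7.  94.]
circ [391.5 214.5  22.4] P [630.7  64.8  94. ]
```

View pics/w10.png

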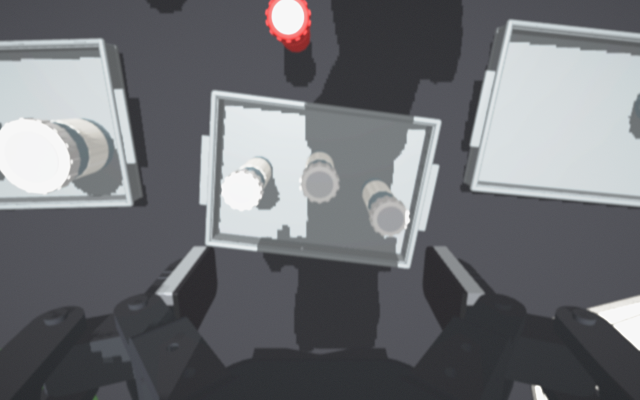

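All three universals stand upright in their tray. Next is the biopsy pot, near (426,-136).

step_arm --linear '[[-26, -20, 0], [-28, -22, 0], [-28, -22, 0], [-28, -22, 0], [-28, -22, 0]]' --turn '[[0, 0, 0], [0, 0, 0], [0, 0, 0], [0, 0, 0], [0, 0, 0]]' --jaw '[85, 85, 85, 85, 85]'

```text
time_s: 17.68
ee_pos: [463.5, -101.4, 221.5]
ee_rot: [-180.0, -0.2, -180.0]
ft_force: [-0.0, -0.5, 0.2]
opening: 85.3
```

step_arm --linear '[[-28, -22, 0], [-13, -13, -20], [0, 0, -20], [0, 0, 0], [0, 0, 0]]' --turn '[[0, 0, 0], [0, 0, 0], [0, 0, 0], [0, 0, 0], [0, 0, 0]]' --jaw '[85, 85, 85, 85, 85]'

```text
time_s: 18.1
ee_pos: [423.8, -135.4, 182.0]
ee_rot: [180.0, -0.2, -180.0]
ft_force: [-0.9, -1.1, 0.1]
opening: 85.1
```

```bash
python3 - <<'E'
from w import *
c=wrist('w11');cap(c,[426,-136,48],43)
E
```

```text
[ 423.8 -135.4  182. ] [ 180.    -0.2 -180. ] t 18.1 cam [ 357. -136.  317.]
pred [319.2 186.1] r 27.9
circ [319.5 185.5  29.7] P [ 425.5 -135.8   48. ]
circ [405.5 169.5  26.6] P [412.5 -68.3  48. ]
comp [ 290  156   58   60 2593] [318.5 186. ] P [ 425.9 -136.6   48. ]
```

The pot is centred. I descend to TCP z ≈ 30 and grip.

step_arm --linear '[[0, 0, -35], [0, 0, -40], [0, 0, -37], [0, 0, -25], [0, 0, -12]]' --turn '[[0, 0, 0], [0, 0, 0], [0, 0, 0], [0, 0, 0], [0, 0, 0]]' --jaw '[85, 85, 85, 80, 70]'

```text
time_s: 18.57
ee_pos: [424.7, -134.6, 31.8]
ee_rot: [180.0, -0.2, -179.9]
ft_force: [-0.8, -0.5, -0.1]
opening: 70.9
```

step_arm --linear '[[0, 0, -5], [0, 0, 0], [0, 0, 0], [0, 0, 0], [0, 0, 0]]' --turn '[[0, 0, 0], [0, 0, 0], [0, 0, 0], [0, 0, 0], [0, 0, 0]]' --jaw '[62, 54, 48, 44, 41]'

```text
time_s: 18.98
ee_pos: [426.4, -135.8, 30.7]
ee_rot: [180.0, 0.2, -180.0]
ft_force: [-0.5, 0.9, 3.4]
opening: 41.5
```

step_arm --linear '[[0, 0, 0], [0, 0, 0], [0, 0, 0], [0, 0, 0], [0, 0, 10]]' --turn '[[0, 0, 0], [0, 0, 0], [0, 0, 0], [0, 0, 0], [0, 0, 0]]' --jaw '[36, 34, 32, 32, 32]'

```text
time_s: 19.4
ee_pos: [425.2, -135.5, 39.7]
ee_rot: [180.0, -0.0, -180.0]
ft_force: [0.3, 0.1, -0.3]
opening: 41.1
```

Held at 41 mm. I carry it to the biopsy tray, target (555,235).

step_arm --linear '[[0, 0, 35], [0, 0, 40], [2, 5, 37], [8, 23, 5], [12, 34, 0]]' --turn '[[0, 0, 0], [0, 0, 0], [0, 0, 0], [0, 0, 0], [0, 0, 0]]' --jaw '[32, 32, 32, 32, 32]'

```text
time_s: 19.82
ee_pos: [448.7, -75.9, 160.6]
ee_rot: [180.0, 0.4, 179.6]
ft_force: [1.5, 0.2, -2.0]
opening: 41.0
```

step_arm --linear '[[12, 34, 0], [12, 34, 0], [12, 34, 0], [12, 34, 0], [12, 34, 0]]' --turn '[[0, 0, 0], [0, 0, 0], [0, 0, 0], [0, 0, 0], [0, 0, 0]]' --jaw '[32, 32, 32, 32, 32]'

```text
time_s: 20.23
ee_pos: [507.5, 98.0, 157.9]
ee_rot: [180.0, 0.1, -180.0]
ft_force: [0.0, -1.0, -0.2]
opening: 41.3
```

step_arm --linear '[[12, 34, 0], [12, 34, 0], [12, 34, 0], [8, 22, 0], [4, 15, 0]]' --turn '[[0, 0, 0], [0, 0, 0], [0, 0, 0], [0, 0, 0], [0, 0, 0]]' --jaw '[32, 32, 32, 32, 32]'

```text
time_s: 20.65
ee_pos: [555.7, 238.9, 157.7]
ee_rot: [179.9, 0.1, -179.8]
ft_force: [0.2, -0.8, -0.1]
opening: 41.1
```

step_arm --linear '[[0, 0, 0], [0, 0, 0], [0, 0, 0], [0, 0, 0], [0, 0, 0]]' --turn '[[0, 0, 0], [0, 0, 0], [0, 0, 0], [0, 0, 0], [0, 0, 0]]' --jaw '[32, 32, 32, 32, 32]'

```text
time_s: 21.07
ee_pos: [555.1, 233.4, 156.6]
ee_rot: [-180.0, -0.0, 179.9]
ft_force: [-0.1, -0.1, -0.7]
opening: 41.0
```

```bash
python3 - <<'E'
from w import *
c=wrist('w12')
e=np.array([.09,.996]);n=np.array([.996,-.09])
for a,b in((-75,105),(75,105),(-75,-105)): print('corner',proj(c,[*(np.array([560,270])+a*n+b*e),28]).round())
print('stored',proj(c,[545,339,52]).round())
E
```

```text
[555.1 233.4 156.6] [-180.    -0.   179.9] t 21.0667 cam [488. 233. 292.]
corner [522. 104.]
corner [479. 286.]
corner [235.  78.]
stored [470. 179.]
```

View pics/w12.png

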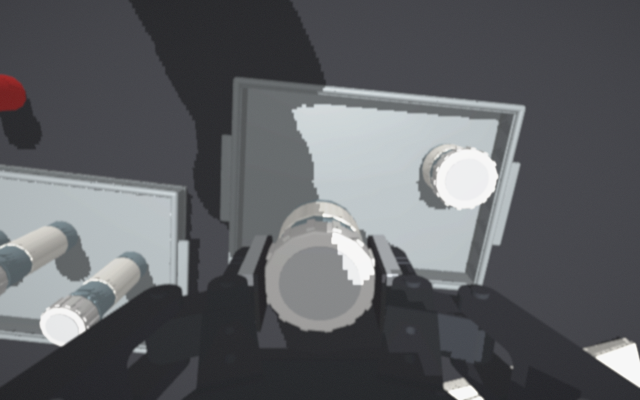

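The corners and the stored pot match the predictions. I lower the pot slowly.

step_arm --linear '[[0, 0, -28], [0, 0, -33], [0, 0, -26], [0, 0, -15], [0, 0, -8]]' --turn '[[0, 0, 0], [0, 0, 0], [0, 0, 0], [0, 0, 0], [0, 0, 0]]' --jaw '[32, 32, 32, 32, 32]'

```text
time_s: 21.53
ee_pos: [553.7, 233.9, 44.0]
ee_rot: [-179.9, -0.2, 180.0]
ft_force: [-0.3, -0.2, -0.4]
opening: 41.0
```

step_arm --linear '[[0, 0, -4], [0, 0, -3], [0, 0, -2], [0, 0, -2], [0, 0, -1]]' --turn '[[0, 0, 0], [0, 0, 0], [0, 0, 0], [0, 0, 0], [0, 0, 0]]' --jaw '[32, 32, 32, 32, 32]'

```text
time_s: 21.95
ee_pos: [555.7, 235.5, 35.0]
ee_rot: [180.0, 0.1, -180.0]
ft_force: [1.2, 0.1, 0.5]
opening: 41.3
```

step_arm --linear '[[0, 0, 0], [0, 0, 0], [0, 0, 0], [0, 0, 0], [0, 0, 0]]' --turn '[[0, 0, 0], [0, 0, 0], [0, 0, 0], [0, 0, 0], [0, 0, 0]]' --jaw '[32, 32, 40, 44, 47]'

```text
time_s: 22.37
ee_pos: [555.1, 235.2, 34.4]
ee_rot: [180.0, -0.0, -180.0]
ft_force: [-0.2, 0.7, 0.2]
opening: 46.9
```

step_arm --linear '[[0, 0, 0], [0, 0, 0], [0, 0, 0], [0, 0, 15], [0, 0, 35]]' --turn '[[0, 0, 0], [0, 0, 0], [0, 0, 0], [0, 0, 0], [0, 0, 0]]' --jaw '[52, 57, 62, 62, 62]'

```text
time_s: 22.78
ee_pos: [551.9, 234.0, 80.8]
ee_rot: [-179.8, -0.4, -180.0]
ft_force: [0.5, 0.2, 0.1]
opening: 62.0
```

step_arm --linear '[[0, 0, 40], [0, 0, 40], [0, 0, 40], [0, 0, 20], [0, 0, 0]]' --turn '[[0, 0, 0], [0, 0, 0], [0, 0, 0], [0, 0, 0], [0, 0, 0]]' --jaw '[62, 62, 62, 62, 62]'

```text
time_s: 23.2
ee_pos: [558.0, 236.2, 230.1]
ee_rot: [179.7, 0.5, 180.0]
ft_force: [0.6, 0.2, -0.2]
opening: 62.2
```

```bash
python3 - <<'E'
from w import *
c=wrist('w13');cap(c,[555,234,52],43,140)
t=robot.camera('top');s=robot.camera('scene');cv2.imwrite('pics/top1.png',t['image']);cv2.imwrite('pics/scene1.png',s['image'])
a=cv2.resize(s['image'][110:370,110:510],None,fx=2,fy=2);cv2.imwrite('pics/scene1c.png',a)
E
```

```text
[558.  236.2 230.1] [179.7   0.5 180. ] t 23.2 cam [490. 235. 365.]
pred [316.6 166.3] r 24.1
circ [318.5 166.5  24.1] P [555.2 235.8  52. ]
circ [346.5 202.5  24.1] P [589.7 262.   52. ]
```

View pics/scene1c.png

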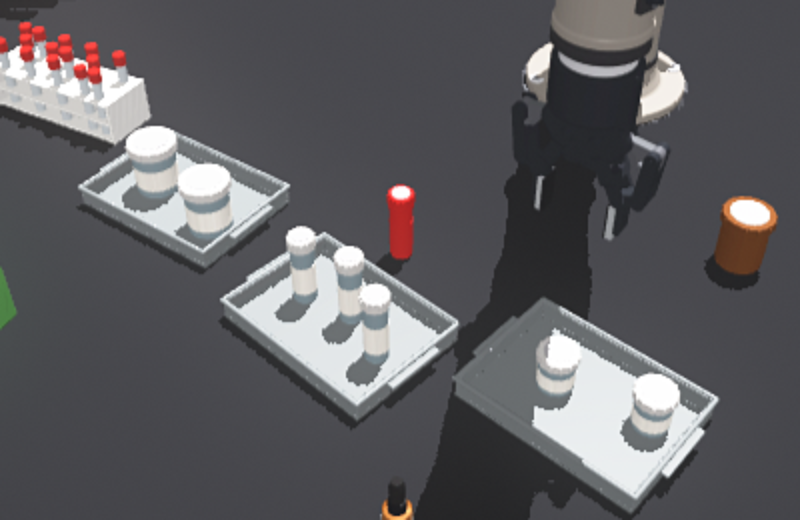

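View pics/top1.png

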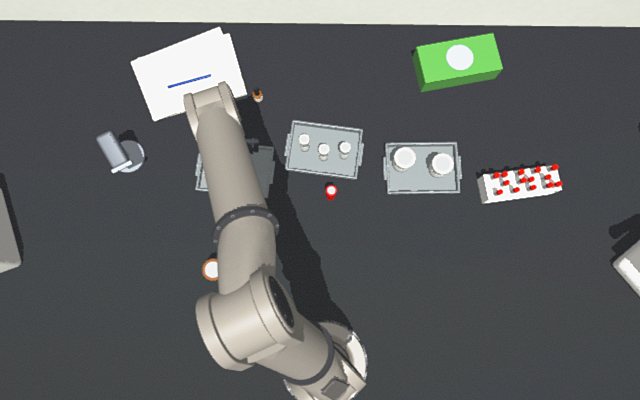

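All seven containers stand upright in the right trays. The stored ones and the decoys are where they started, and the gripper is clear. I'll hand in.

```bash
python3 -c "
from workcell import robot
print(robot.finish_job())"
```

```text
the job is handed in; nothing more can be done
None
```

I sorted all four containers and handed the job in at about 23 s; `finish_job` gave no verdict. Each was gripped by its cap, carried over the trays, lowered to within about 1 mm of the tray floor and released:

| Container | Tray | Final position (x, y in mm) |
|---|---|---|
| Urine pot | urine | about (567, -338) |
| Universal bottle 1 | universal | about (605, 7) |
| Universal bottle 2 | universal | about (633, 64) |
| Biopsy pot | biopsy | about (555, 236) |

**Last checks:** in the scene view all seven containers stand upright in trays of their own kind. The stored ones look unmoved, and so do the red and brown look-alikes. The two universals and the biopsy pot measured within about 2 mm of where I released them. The urine pot's position is read from the tool pose and picture, not measured separately. In the last top view the arm hides the biopsy tray, so that tray was checked only in the wrist and scene views.

**What went less well:** the urine pot was lowered too fast and met the tray floor with a brief 30 N or so at the wrist, below the limits. It stayed upright, and I lowered the other three more slowly. The early estimates of the near universal's y position, from the top and wrist cameras, differed by about 5 mm; I corrected it with a closer look before gripping.

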